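Roll a feed roller to the stop and bring the magnifier over it

TASK

Pick up the wooden paddle and, with its rubber sole laid flat on top of the long rubber-covered roller, gently roll the roller along the mat until it lies square against the stop rail, without touching the roller with the gripper, pushing it with the paddle's edge, lifting it or letting it run away. Then set the paddle back down flat on the mat, sole down and clear of the roller, and swing the magnifier by its black knob until its lens is centred over the roller's axis. Leave the roller against the stop, and everything else where it is.

Things in the scene. Friction and masses are not known exactly. Their poses are not given: they have to be found in the camera images.
- roller_center (a point): Centre of the long roller lying on the mat, 30 mm up: black rubber, diameter 60, length 130 mm, 14 mm steel journals 22 mm out of each end; 0.4 to 0.75 kg. Its x axis is its axis. Starts 70 to 120 mm short of the stop, up to 0.12 rad off square, up to 20 mm off sideways (harmless). Runs on if pushed free. Under the sole it rolls without slip: it travels half as far as the paddle.
- station_home (a point): Point fixed on the inspection station, 30 mm above the mat: where the roller's axis lies when square against the stop. Its y is level and points the way of rolling, towards the stop; x is level along the stop (and the home roller's axis), towards the magnifier's post; z up. The post, 22 mm thick with a 70 mm round foot 12 mm high, stands at x = 160 mm, y = 0.
- stop_top (a point): Middle of the top of the aluminium stop rail, 42 mm above the mat (lower than the roller). The rail is 170 mm long (x) and 20 mm thick (y); axes as for station_home. The face the roller meets is 10 mm before this point, 30 mm past station_home. A 12 mm high bar joins rail and post. A roller that meets the rail askew is squared by rolling on a little, best with the sole pressing over its lagging end.
- paddle_grip (a point): Middle of the rib handle of the loose wooden paddle, 62 mm above its unpressed sole. Rib: 80 mm long (x), 26 mm thick (y: fingers close along y), 48 mm high, on a plate 180 mm long (y) by 100 mm wide (x) whose top is 28 mm below this point. In use y lies along the way of rolling. z is up. 0.3 kg, same either way round. Starts on the mat, sole down, right of the roller.
- paddle_sole (a point): Centre of the underside of the paddle's sole, 180 by 100 mm, rubber-faced; axes as for paddle_grip. Height 0 when the paddle lies on the mat, 60 mm when it lies flat on the roller. The sole is sprung and stays parallel to the plate: it starts to give at 5 N, then 1 mm per N, 10 mm at most (hard beyond).
- magnifier (a joint): Swing of the magnifier's arm about its upright post, rad: 0 when the lens is centred over the home roller, growing clockwise (from above) as it swings away past the stop rail. Starts at 1.4 to 2.0; goes from -0.6 to 2.2. Stays where it is left (about 1 N at the knob moves it); nothing stops it at 0.
- magnifier_knob (a point): Point to grip on the magnifier's knob: an upright black cylinder 22 mm in diameter, 46 mm high, standing on the white arm 90 mm from the pivot; this point is 20 mm below its top, 26 mm above the arm and 151 mm above the mat.
- magnifier_pivot (a point): Point on the axis of the magnifier's post, 113 mm above the mat, at the underside of the arm; the arm turns level about the upright line through it.
- lens_center (a point): Centre of the magnifier's clear lens in its round white frame, 110 mm in diameter and 18 mm thick, its underside 110 mm above the mat; on the arm, 160 mm from the pivot, in line with the knob.
- tape: Bystander: roll of clear tape lying flat, 90 mm across, 24 mm high; its origin is under its centre. Leave it alone.
- screwdriver: Bystander: screwdriver 170 mm long lying on the mat, left of the stop rail; x along it. Leave it alone.
- cleaner: Bystander: white bottle 60 mm across, 160 mm high, on the left; origin under its centre. Leave it alone.
- screw_cup: Bystander: small steel bowl 80 mm across, 50 mm high, on the left; origin under its centre. Leave it alone.
Not all that is in view belongs to the job. There is more than one size of the part that bears paddle_grip; the job needs the largest.

How it is judged:
By the outcome, as a careful person would: the job done as asked, in the order asked, and still so for the second after the job is handed in, with the robot touching nothing.
It also fails if it takes over 70 s, if anything falls off the work surface, if the arm or the gripper's body presses on something with over 40 N, if the wrist force passes 120 N, or if a joint passes its speed limit or range.

ROBOT

A 6-joint arm with a two-finger parallel gripper is mounted at the origin on the work surface. World frame = base frame: x ahead of the robot, y to its left, z up, the work surface at z = 0. Lengths are in mm, angles in rad, forces in N, time in s.
With the tool pointing down it reaches from about 250 to 775 mm from the base axis. Payload 8.9 kg.
Tool frame: the origin (TCP) lies midway between the tips of the shut fingers; the grasp point (between the pads) lies 19 mm behind it (bot.pinch_z is the distance from the TCP to the grasp point, in mm); z points along the fingers, y is the line along which they close (so a half turn about z gives the same grasp; the last joint's range is limited). The gripper opens to 85 mm and grips with 20 to 120 N. Pads are 22 mm wide; open, the fingers measure 114 mm over their backs; the gripper's body (76 mm by 85 mm) begins 54 mm behind the grasp point. The pads swing forward as they close: fully open they stand 13 mm farther back than shut.
Start: joints at [-1.453, 0.291, -0.153, 1.127, 0, 1.431], TCP at [133.345, -507.782, 231.305] pointing down, gripper open.
Joint ranges: [-2.52, 2.52], [-0.91, 1.74], [-1.3, 1.37], [-1.96, 2.02], [-1.52, 1.47], [-3.14, 3.14]. Speed limits (rad/s): [2.22, 2.22, 2.79, 3.14, 3.14, 3.14].

INTERFACE

Orientations are given as a unit quaternion [w, x, y, z].
In Python, from station import monitor, vision, order, bot gives the robot as it stands.
- The arm moves only by the tool drive_tool, never from a script. Its argument "moves" is one flat list of numbers, 7 for each row, row after row: the closure, from 0 (fully open) to 1 (shut), then the shift along the tool's x, y, z as a fraction of full scale, then the turn, a rotation vector about the tool's x, y, z as a fraction of full scale. A call has 1 to 5 rows; each row shifts and turns the commanded pose from where the row before left it, along the tool's axes as they then stand; what a row does not reach is not made up. Full scale, the value 1, is 0.05 m for a shift and 6 degrees for a turn. A row lasts 1/8 s, in which the tool goes at most 62.5 mm and 10.7 degrees, less where a joint would pass 70% of its speed; a pose out of reach is approached as far as the arm can. A call with a number of a shift or a turn outside -1 to 1 is refused whole. A call with a gripper value outside its range is refused whole. The fingers move at their own pace and stop on an object; "grip_force" is the grip in N (left out, the last holds). Time passes only in rows, so rows that do not move let the fingers close. It gives the time, the measured TCP pose, the force, the opening and the grip force at its end, in the units of the state.
- monitor.read_state(): the state, without advancing time (a new reading comes with each control period).
- vision.capture(name): name is "side" or "top"; returns the picture (400x640x3 uint8, red, green, blue); there is no depth.
- vision.calibration(name): a dict with "vfov" (degrees; the focal length in pixels is half the picture's height over the tangent of half this angle, whatever the lens; pixels are square), "cx", "cy" (the principal point, pixels), "R" (3x3) and "t" (3): a world point X has camera coordinates R X + t. Camera axes: x right, y down, z forward; pixel columns grow to the right and rows downward; lengths in mm; the calibration is good to about 2 mm. A picture is of the moment at which its call begins. calibration takes no time and is no camera call.
- order.close_job(): hands the job in; it is judged then, once.
Trained networks look in the newest picture that a camera, given by its name, has taken for a name from the list of things; names that differ only in an ending like _2 or _b are one class to them, and where a whole thing is asked for, a point or a joint stands for the part that bears it (a point fixed in the world has none). Each returns a list of dicts, best first, with "confidence" (0 to 1); they miss things now and then, are a little off and sometimes report something else, mostly with a low value. They report only what shows in the picture. A call takes as long as a camera call. They do not tell look-alikes from the thing itself.
- vision.cut_out(name, camera): "mask" (400x640 bool, what is visible of it) and "point" ([row, column] in pixels, amid what is visible of it).
The state is a dict: "t": time; "joint_positions": joint angles; "joint_vel": joint speeds; "joint_efforts": joint torques, N m; "ee_pos": TCP position; "tcp_rot": TCP orientation; "ft_force": force on the tool from outside, world axes, zero at the start; "moment": the same for the moment, N m; "finger_gap": finger opening in mm; "finger_force": force on a finger pad.
Only numpy, scipy, OpenCV 4.12 (cv2) and the standard library are available. Lean on these libraries where they do the work, as an engineer would, in place of code of your own. Each camera call takes 0.05 s, during which the arm holds its last target. There are 200 camera calls.

## Working session

There is one attempt and no reset: what is moved stays moved. The work goes in short steps, Python scripts to look and compute and a tool call to move; the robot and the scene stay as the last step left them, time stands still between calls to the robot, and variables do not carry over. Pictures are saved under pics/ and viewed, at most 10 in all, crops included, and the job is handed in when it is done.

Besides the shell and the picture viewer there is one more tool, called after "Call:" as name(argument=value, ...) on one line, values as JSON. drive_tool: Moves the arm, as the interface text tells. Its arguments: {"type":"object","properties":{"moves":{"type":"array","items":{"type":"number","minimum":-1,"maximum":1}},"grip_force":{"type":"number"}},"required":["moves"]}

```bash
ls; mkdir -p pics; python3 - <<'E'
from station import monitor, vision, order, bot
import cv2,numpy as np
print(monitor.read_state()); print(bot.pinch_z)
for n in("side","top"):
    im=vision.capture(n); cv2.imwrite(f"pics/{n}0.png",im[:,:,::-1]); print(n,vision.calibration(n))
E
```

```text
pics
{'t': 0.0, 'joint_positions': array([-1.45328939e+00,  2.91287462e-01, -1.54095826e-01,  1.12670460e+00,
        1.01005697e-06,  1.43152162e+00]), 'joint_vel': array([ 3.48623858e-04,  8.06340566e-04, -2.57655330e-03, -1.83191448e-03,
       -3.57847324e-04, -8.55450181e-05]), 'joint_efforts': array([-2.41654416e-04, -5.37144256e+01,  3.31376302e+01,  1.57762121e-02,
       -1.47549886e-04,  1.83302781e-06]), 'ee_pos': array([ 133.3003285 , -507.35613016,  230.73995727]), 'tcp_rot': array([-6.45738340e-04,  9.91769007e-01,  1.28038351e-01,  7.53347627e-06]), 'ft_force': array([-0.51399395, -0.92927562, -0.79279871]), 'moment': array([-0.07949296,  0.0156507 ,  0.04082652]), 'finger_force': 0.0, 'finger_gap': 85.61307625829008}
18.700000000000003
side {'vfov': 53.589149229678036, 'cx': 321.31842654947525, 'cy': 202.86461670907443, 'R': array([[-0.95644023, -0.2918379 ,  0.00726147],
       [-0.22780084,  0.73055425, -0.64373695],
       [ 0.18256194, -0.61735009, -0.76521239]]), 't': array([ 515.58351893,  167.96295168, 1202.28185203])}
top {'vfov': 44.6562944309907, 'cx': 316.45243846314, 'cy': 201.43885741247024, 'R': array([[-0.0137548 , -0.99977748, -0.0159937 ],
       [-0.99741325,  0.01484737, -0.07033037],
       [ 0.07055218,  0.01498495, -0.99739553]]), 't': array([  56.77485937,  513.76645043, 1377.43772629])}
```

View pics/top0.png

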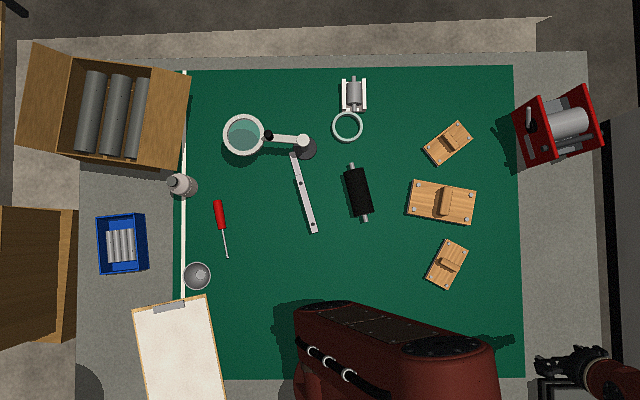

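View pics/side0.png

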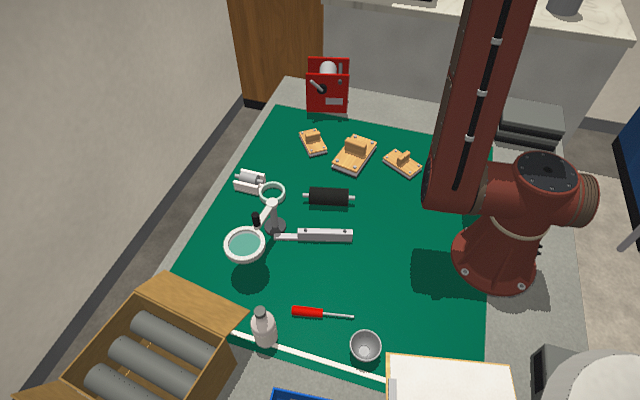

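The top view shows the roller at (357,193), the rail from (293,153) to (315,233), the post at (306,147), the lens at (243,134), the knob at (269,136) and the largest paddle at (441,202), with smaller look-alikes at (447,143) and (446,264). The side view shows the same layout: large paddle (355,153), roller (329,197), knob (256,218).

```bash
cat > h.py <<'E'
import numpy as np,cv2
from scipy.optimize import least_squares
from station import monitor, vision, order, bot
C={n:vision.calibration(n) for n in("side","top")}
def proj(n,X):
    c=C[n];f=200/np.tan(np.radians(c["vfov"])/2);p=np.atleast_2d(X)@np.array(c["R"]).T+c["t"]
    return np.c_[c["cx"]+f*p[:,0]/p[:,2],c["cy"]+f*p[:,1]/p[:,2]]   # col,row
def atz(n,uv,z):
    c=C[n];f=200/np.tan(np.radians(c["vfov"])/2);R=np.array(c["R"]);o=-R.T@c["t"]
    uv=np.atleast_2d(uv);d=np.c_[(uv[:,0]-c["cx"])/f,(uv[:,1]-c["cy"])/f,np.ones(len(uv))]@R
    return o+d*((z-o[2])/d[:,2])[:,None]
def tri(a,b): # a side px, b top px
    return least_squares(lambda X:np.r_[(proj("side",X)-a).ravel(),(proj("top",X)-b).ravel()],atz("top",b,50)[0]).x
E
python3 - <<'E'
from h import *
for n in("top","side"):
    im=vision.capture(n)
    for k in("paddle_grip","roller_center","stop_top","magnifier_knob","lens_center","magnifier"):
        for d in vision.cut_out(k,n)[:4]:
            m=d["mask"].astype(np.uint8);r=cv2.minAreaRect(cv2.findNonZero(m));
            print(n,k,round(d["confidence"],2),np.round(d["point"][::-1],1),"rect",np.round(r[0],1),np.round(r[1],1),round(r[2],1),m.sum())
big=lambda n,c:cv2.resize(vision.capture(n)[c[0]:c[1],c[2]:c[3],::-1],None,fx=4,fy=4,interpolation=cv2.INTER_CUBIC)
cv2.imwrite("pics/t1.png",big("top",(110,250,280,480)))
cv2.imwrite("pics/s1.png",big("side",(115,265,210,410)))
E
```

```text
top paddle_grip 0.88 [447.5 266. ] rect [446.4 263.7] [28.2 45.6] 26.6 1272
top paddle_grip 0.87 [441.4 201.6] rect [440.5 201.9] [67.  36.9] 9.9 2418
top paddle_grip 0.8 [447.8 140.8] rect [446.7 142.5] [26.  47.7] 52.5 1167
top paddle_grip 0.69 [196.2 275.8] rect [196.2 275.4] [27.7 26.8] 63.4 619
top roller_center 0.71 [356.5 192.2] rect [358.6 192. ] [60.4 21.3] 75.1 1041
top roller_center 0.28 [263.5 142.6] rect [287.3 161. ] [140.7  66.2] 44.6 2896
top stop_top 0.88 [259.9 142.9] rect [287.  160.5] [139.3  64.3] 45.0 2566
top magnifier_knob 0.69 [247.5 139.4] rect [264.7 130.9] [43.1 85.5] 80.7 1914
top lens_center 0.95 [245.5 139.8] rect [265.5 134.5] [39. 85.] 90.0 1700
top lens_center 0.3 [265.4 140.9] rect [287.8 161.2] [141.4  65.8] 45.0 2856
top magnifier 0.65 [254.1 137.2] rect [265.5 134.5] [41. 87.] 90.0 1936
side paddle_grip 0.85 [313.6 142.4] rect [313.1 142. ] [28.7 20.4] 67.6 525
side paddle_grip 0.61 [353.3 155.9] rect [354.  154.5] [31. 45.] 29.7 1201
side paddle_grip 0.6 [405.1 161.8] rect [403.2 162. ] [37.2 23.4] 36.9 680
side paddle_grip 0.41 [330.6 198.6] rect [329.5 196.6] [51.1 18.2] 1.7 754
side roller_center 0.9 [328.  199.5] rect [328.  195.6] [50.2 17.8] 4.1 750
side stop_top 0.83 [262.3 233.8] rect [284.3 224.2] [ 57.9 127.7] 77.5 2688
side magnifier_knob 0.81 [249.2 237. ] rect [256.5 233.3] [38.3 74.4] 49.0 1671
side lens_center 0.97 [248.4 239.7] rect [256.7 233.3] [37.6 74.5] 48.3 1588
side magnifier 0.68 [249.  240.6] rect [256.3 233. ] [37.4 74.4] 48.7 1601
side magnifier 0.4 [308.6 310.5] rect [318.9 312.2] [54.5  9.6] 7.1 338
```

View pics/t1.png

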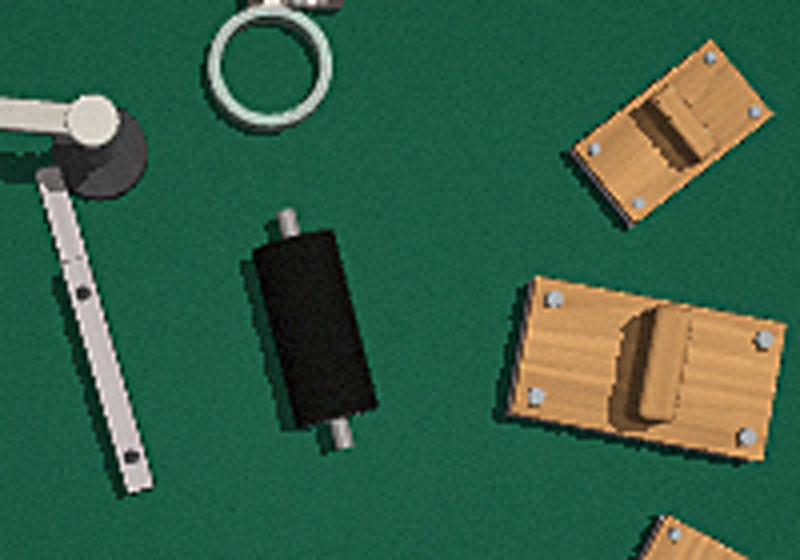

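View pics/s1.png

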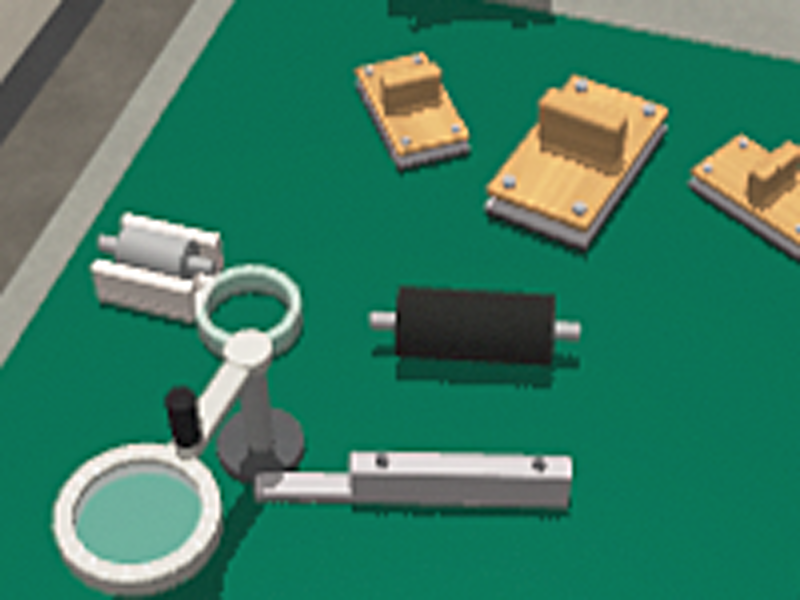

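The crops are clear. In the top image the largest paddle's rib top is at (446.8,201), with plate corners at (414.5,179), (477,191), (471,225) and (407.5,214). The rail top runs (298,175) to (315.5,232.5), the post cap is at (303,140) and the knob at (269,136). The side image shows the rail top centre at (325,231), the rib top at (356,141), the knob top at (255,213) and the post cap at (272,202).

```bash
python3 - <<'E'
from h import *
T=lambda x,y:np.array([280+x/4,110+y/4]); S=lambda x,y:np.array([210+x/4,115+y/4])
for n,a,b in [("ribtop z82",S(585,104),T(668,364)),("rail z42",S(461,465),T(107,375)),("cap z125",S(248,350),T(93,119)),
 ("knobtop z171",S(180,393),np.array([269,134.5])),("lens z128",np.array([244.7,243.5]),np.array([243,134])),
 ("plate c1",S(577,76),T(538,277)),("plate c2",S(668,103),T(787,324)),("plate c3",S(590,230),T(765,460)),("plate c4",S(487,190),T(510,415)),
 ("railend post",S(351,461),T(70,260)),("railend near",S(570,468),T(142,490)),("jrn far",S(372,319),T(287,212)),("jrn near",S(580,329),T(346,447))]:
    X=tri(a,b);e=np.linalg.norm(proj("side",X)-a),np.linalg.norm(proj("top",X)-b);print(n,np.round(X,1),np.round(e,1))
q=atz("top",[T(538,277),T(787,324),T(765,460),T(510,415)],34);print(np.round(q,1),"grip",q.mean(0),[np.linalg.norm(q[i]-q[i-1]).round() for i in range(4)])
v=(q[0]+q[3]-q[1]-q[2])/2;print("paddle y ang",np.degrees(np.arctan2(v[1],v[0])))
a,b=atz("top",[T(74,262),T(141,490)],42);d=a-b;print("rail mid",(a+b)/2,"x ang",np.degrees(np.arctan2(d[1],d[0])),np.linalg.norm(d))
a,b=atz("top",[T(288,212),T(345,446)],30);d=a-b;print("roller",(a+b)/2,np.degrees(np.arctan2(d[1],d[0])),np.linalg.norm(d))
# roller body: silhouette centre
print("cap",atz("top",T(93,119),125),"knob",atz("top",[269,134.5],171),"lens",atz("top",[243,134],128))
E
```

```text
ribtop z82 [ 504.8 -308.3   78.6] [0.7 0.5]
rail z42 [505.5  76.5  33.2] [0.7 0.6]
cap z125 [672.4  80.7 116.9] [0.9 0.8]
knobtop z171 [680.4 168.  166. ] [0.2 0.2]
lens z128 [689.3 242.2 119.6] [1.2 1.1]
plate c1 [ 531.2 -203.   195.3] [11.9  9.2]
plate c2 [ 504.9 -419.7   -2.3] [16.3 12. ]
plate c3 [ 468.7 -461.  -227.9] [9.3 7.1]
plate c4 [ 507.1 -197.2   63.2] [15.3 12.3]
railend post [586.9 101.4  38.2] [0.9 0.8]
railend near [424.2  52.9  31.4] [0.5 0.5]
jrn far [622.  -53.8  22.6] [0.6 0.5]
jrn near [452.4 -92.2  25.8] [0.7 0.6]
[[ 572.3 -229.6   34. ]
 [ 536.2 -404.    34. ]
 [ 440.6 -385.    34. ]
 [ 474.8 -207.2   34. ]] grip [ 505.98882262 -306.46366155   34.        ] [np.float64(100.0), np.float64(178.0), np.float64(98.0), np.float64(181.0)]
paddle y ang 78.70589401188938
rail mid [506.39017716  76.25065015  42.        ] x ang 15.630124522864534 167.87629198265037
roller [538.47021408 -72.35248466  30.        ] 12.496990475080606 171.59557609823145
cap [[672.78103409  80.82362278 125.        ]] knob [[678.80526252 167.25541136 171.        ]] lens [[690.46349559 241.6888131  128.        ]]
```

Triangulated heights come out about 5 mm low throughout, within calibration error. The sizes and relative geometry match: rail 168 mm, plate 180×99 mm, pivot to lens 162 mm, and the post 160 mm from the derived home. Next I need a planner that turns a target pose into rows.

```bash
cat >> h.py <<'E'
from scipy.spatial.transform import Rotation as Ro, Slerp
def pose():
    s=monitor.read_state();w,x,y,z=s["tcp_rot"];return s,np.array(s["ee_pos"]),Ro.from_quat([x,y,z,w])
def down(deg):
    c,s=np.cos(np.radians(deg)),np.sin(np.radians(deg));return Ro.from_matrix([[c,s,0],[s,-c,0],[0,0,-1]])
def plan(p,deg,n,g,start=None):
    """rows (n) from the present pose (or start) straight to TCP p, tool x at heading deg; prints rows of 7"""
    if start is None: s,P,R=pose();print("now",s["t"].round(2),P.round(1),"hd",np.degrees(np.arctan2(*R.as_matrix()[[1,0],0])).round(1),"F",np.round(s["ft_force"],1),"gap",round(s["finger_gap"],1))
    else: P,R=np.array(start[0],float),down(start[1])
    T=down(deg);sl=Slerp([0,1],Ro.concatenate([R,T]));out=[]
    for k in range(n):
        R1=sl((k+1)/n);Q=P+(np.array(p)-P)/(n-k)
        r=np.r_[R.inv().apply(Q-P)/50,np.degrees((R.inv()*R1).as_rotvec())/6]
        r=np.round(r,3);print(f"{g},"+",".join(f"{v:g}" for v in r)+",",end=" " if k%5<4 else "\n")
        P=P+R.apply(r[:3]*50);R=R*Ro.from_rotvec(np.radians(r[3:]*6))
    print()
E
python3 -c "
from h import *
plan([506,-307,200],-11.3,10,0)"
```

```text
Traceback (most recent call last):
  File "h.py", line 21, in plan
    if start is None: s,P,R=pose();print("now",s["t"].round(2),P.round(1),"hd",np.degrees(np.arctan2(*R.as_matrix()[[1,0],0])).round(1),"F",np.round(s["ft_force"],1),"gap",round(s["finger_gap"],1))
                                               ^^^^^^^^^^^^
AttributeError: 'float' object has no attribute 'round'
```

```bash
sed -i 's/s\["t"\].round(2)/round(s["t"],2)/' h.py
python3 -c "
from h import *
plan([506,-307,200],-11.3,10,0)"
```

```text
now 0.9 [ 133.4 -507.8  231.3] hd 14.7 F [ 0.8 -0.4 -0.1] gap 85.5
0,0.823,-0.199,0.063,-0,-0,0.434, 0,0.813,-0.236,0.063,-0,-0,0.433, 0,0.801,-0.273,0.063,-0,-0,0.434, 0,0.788,-0.309,0.062,-0,-0,0.433, 0,0.773,-0.344,0.063,-0,-0,0.434,
0,0.757,-0.379,0.062,-0,-0,0.434, 0,0.739,-0.413,0.063,-0,-0,0.433, 0,0.72,-0.446,0.062,-0,-0,0.434, 0,0.698,-0.479,0.063,-0,-0,0.433, 0,0.676,-0.51,0.062,-0,-0,0.434,
```

Call:
drive_tool(moves=[0, 0.82, -0.2, 0.06, 0, 0, 0.43, 0, 0.81, -0.24, 0.06, 0, 0, 0.43, 0, 0.8, -0.27, 0.06, 0, 0, 0.43, 0, 0.79, -0.31, 0.06, 0, 0, 0.43, 0, 0.77, -0.34, 0.06, 0, 0, 0.43], grip_force=50)

```text
t: 1.52
ee_pos: [320.3, -406.8, 216.3]
tcp_rot: [0.0, 1.0, 0.015, 0.0]
ft_force: [-0.5, -0.5, -0.1]
finger_gap: 85.3
finger_force: 0.0
```

Call:
drive_tool(moves=[0, 0.76, -0.38, 0.06, 0, 0, 0.43, 0, 0.74, -0.41, 0.06, 0, 0, 0.43, 0, 0.72, -0.45, 0.06, 0, 0, 0.43, 0, 0.7, -0.48, 0.06, 0, 0, 0.43, 0, 0.68, -0.51, 0.06, 0, 0, 0.43])

```text
t: 2.15
ee_pos: [507.0, -305.6, 201.2]
tcp_rot: [0.0, 0.995, -0.097, 0.0]
ft_force: [0.4, -0.1, 0.8]
finger_gap: 85.5
finger_force: 0.0
```

Call:
drive_tool(moves=[0, 0, 0, 0.8, 0, 0, 0, 0, 0, 0, 0.8, 0, 0, 0, 0, 0, 0, 0.8, 0, 0, 0, 0, 0, 0, 0.5, 0, 0, 0, 0, 0, 0, 0.22, 0, 0, 0])

```text
t: 2.78
ee_pos: [505.1, -305.8, 43.9]
tcp_rot: [-0.001, 0.995, -0.097, -0.001]
ft_force: [0.2, -0.1, -0.1]
finger_gap: 85.4
finger_force: 0.0
```

Call:
drive_tool(moves=[1, 0, 0, 0, 0, 0, 0, 1, 0, 0, 0, 0, 0, 0, 1, 0, 0, 0, 0, 0, 0, 1, 0, 0, 0, 0, 0, 0, 1, 0, 0, 0, 0, 0, 0])

```text
t: 3.4
ee_pos: [506.3, -306.5, 45.9]
tcp_rot: [0.0, 0.995, -0.097, 0.001]
ft_force: [1.8, 1.8, 2.2]
finger_gap: 25.2
finger_force: 53.8
```

```bash
python3 -c "
from h import *
plan([506,-307,45],-11.3,1,1)
s,P,R=pose();print(s['finger_force'],s['moment'],R.as_matrix().round(3))"
```

```text
now 3.4 [ 506.3 -306.5   45.9] hd -11.1 F [1.8 1.8 2.2] gap 25.2
1,-0.004,0.01,0.018,0.001,-0.012,0.037, 
53.78990113735199 [ 0.3713051  -0.32024884 -0.11182625] [[ 0.981 -0.192  0.001]
 [-0.192 -0.981 -0.   ]
 [ 0.001  0.    -1.   ]]
```

Call:
drive_tool(moves=[1, 0, 0, -0.2, 0, 0, 0, 1, 0, 0, -0.6, 0, 0, 0, 1, 0, 0, -0.8, 0, 0, 0, 1, 0, 0, -0.4, 0, 0, 0, 1, 0, 0, 0, 0, 0, 0], grip_force=80)

```text
t: 4.03
ee_pos: [506.3, -307.1, 146.8]
tcp_rot: [0.001, 0.995, -0.097, 0.001]
ft_force: [0.9, 0.1, -3.1]
finger_gap: 25.1
finger_force: 80.9
```

```bash
python3 -c "
from h import *
plan([550.6,-127.1,146],12.5,10,1)
s,P,R=pose();print(s['finger_force'],s['moment'],R.as_matrix().round(3))"
```

```text
now 4.03 [ 506.3 -307.1  146.8] hd -11.1 F [ 0.9  0.1 -3.1] gap 25.1
1,0.018,-0.37,0.001,0.002,-0.002,-0.393, 1,0.033,-0.369,0.001,0.002,-0.001,-0.393, 1,0.048,-0.368,0.001,0.001,-0.002,-0.393, 1,0.063,-0.365,0.001,0.002,-0.002,-0.394, 1,0.078,-0.362,0.001,0.002,-0.001,-0.393,
1,0.093,-0.359,0.002,0.002,-0.002,-0.393, 1,0.108,-0.355,0.002,0.002,-0.002,-0.393, 1,0.122,-0.35,0.001,0.001,-0.001,-0.393, 1,0.137,-0.345,0.002,0.002,-0.002,-0.393, 1,0.15,-0.339,0.001,0.002,-0.002,-0.394,

80.8607268333435 [ 0.00717897 -0.02720991 -0.01632273] [[ 0.981 -0.192  0.002]
 [-0.192 -0.981 -0.002]
 [ 0.002  0.001 -1.   ]]
```

Call:
drive_tool(moves=[1, 0.02, -0.37, 0, 0, 0, -0.39, 1, 0.03, -0.37, 0, 0, 0, -0.39, 1, 0.05, -0.37, 0, 0, 0, -0.39, 1, 0.06, -0.37, 0, 0, 0, -0.39, 1, 0.08, -0.36, 0, 0, 0, -0.39])

```text
t: 4.65
ee_pos: [528.3, -214.6, 145.2]
tcp_rot: [-0.0, 1.0, 0.007, -0.0]
ft_force: [0.5, 0.2, -2.9]
finger_gap: 25.3
finger_force: 80.7
```

Call:
drive_tool(moves=[1, 0.09, -0.36, 0, 0, 0, -0.39, 1, 0.11, -0.36, 0, 0, 0, -0.39, 1, 0.12, -0.35, 0, 0, 0, -0.39, 1, 0.14, -0.34, 0, 0, 0, -0.39, 1, 0.15, -0.34, 0, 0, 0, -0.39])

```text
t: 5.28
ee_pos: [550.6, -124.9, 145.3]
tcp_rot: [0.0, 0.994, 0.109, 0.0]
ft_force: [0.3, -0.6, -2.6]
finger_gap: 25.0
finger_force: 80.8
```

Call:
drive_tool(moves=[1, 0, 0, 0, 0, 0, 0, 1, 0, 0, 0, 0, 0, 0])

```text
t: 5.52
ee_pos: [550.4, -126.2, 145.3]
tcp_rot: [0.0, 0.994, 0.107, -0.0]
ft_force: [-0.3, 0.4, -3.1]
finger_gap: 25.0
finger_force: 80.7
```

```bash
python3 - <<'E'
from h import *
plan([550.6,-127.1,112],12.5,3,1)
t=vision.capture("top")[100:250,260:460,::-1];s=vision.capture("side")[110:260,220:420,::-1]
f=lambda i:cv2.resize(i,None,fx=2.9,fy=2.9,interpolation=cv2.INTER_CUBIC)
cv2.imwrite("pics/p2.png",cv2.resize(np.hstack([t,s]),None,fx=2,fy=2,interpolation=cv2.INTER_CUBIC))
E
```

```text
now 5.53 [ 550.4 -126.2  145.3] hd 12.3 F [-0.3  0.4 -3.1] gap 25.0
1,0,0.006,0.222,0.001,0,-0.01, 1,0,0.007,0.222,0.001,0.001,-0.011, 1,0.001,0.006,0.222,0.001,0,-0.01,
```

View pics/p2.png

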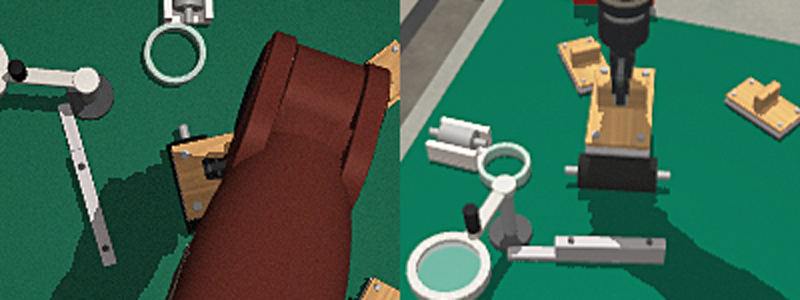

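The paddle is held level over the roller, with its left half covering it (side view: plate at (618,125), roller at (617,173) in the collage). I'll lower it gently and watch the force.

Call:
drive_tool(moves=[1, 0, 0, 0.3, 0, 0, 0, 1, 0, 0, 0.3, 0, 0, 0, 1, 0, 0, 0.12, 0, 0, 0, 1, 0, 0, 0.06, 0, 0, 0, 1, 0, 0, 0, 0, 0, 0])

```text
t: 6.25
ee_pos: [550.0, -126.1, 106.5]
tcp_rot: [-0.0, 0.994, 0.107, -0.0]
ft_force: [-0.8, 0.1, -1.3]
finger_gap: 24.8
finger_force: 81.0
```

Call:
drive_tool(moves=[1, 0, 0, 0.04, 0, 0, 0, 1, 0, 0, 0.03, 0, 0, 0, 1, 0, 0, 0, 0, 0, 0])

```text
t: 6.62
ee_pos: [550.5, -126.2, 103.3]
tcp_rot: [0.0, 0.994, 0.107, 0.0]
ft_force: [-3.9, 0.3, 5.7]
finger_gap: 25.0
finger_force: 81.9
```

Call:
drive_tool(moves=[1, 0, -0.1, 0, 0, 0, -0.05, 1, 0, -0.2, 0, 0, 0, -0.05, 1, 0, -0.2, 0, 0, 0, -0.05, 1, 0, -0.2, 0, 0, 0, -0.05, 1, 0, -0.2, 0, 0, 0, -0.05])

```text
t: 7.25
ee_pos: [541.6, -82.1, 103.7]
tcp_rot: [0.0, 0.993, 0.12, 0.002]
ft_force: [0.1, -0.1, 5.9]
finger_gap: 24.8
finger_force: 81.9
```

Call:
drive_tool(moves=[1, 0, -0.2, 0, 0, 0, -0.05, 1, 0, -0.2, 0, 0, 0, -0.05, 1, 0, -0.2, 0, 0, 0, -0.05, 1, 0, -0.2, 0, 0, 0, -0.05, 1, 0, -0.2, 0, 0, 0, -0.05])

```text
t: 7.88
ee_pos: [530.1, -33.6, 104.1]
tcp_rot: [0.0, 0.991, 0.133, 0.002]
ft_force: [2.6, -0.0, 4.8]
finger_gap: 25.3
finger_force: 81.9
```

```bash
python3 - <<'E'
from h import *
plan([496.4,90.2,103],18.5,13,1)
t=vision.capture("top")[100:250,260:460,::-1];s=vision.capture("side")[140:290,220:420,::-1]
cv2.imwrite("pics/p3.png",cv2.resize(np.hstack([t,s]),None,fx=2,fy=2,interpolation=cv2.INTER_CUBIC))
E
```

```text
now 7.88 [530.1 -33.6 104.1] hd 15.3 F [ 2.6 -0.   4.8] gap 25.3
1,0,-0.197,0.001,0.001,-0.003,-0.041, 1,0.001,-0.197,0.001,0.002,-0.004,-0.041, 1,0.002,-0.198,0.001,0.001,-0.003,-0.04, 1,0.003,-0.197,0.002,0.001,-0.004,-0.041, 1,0.004,-0.198,0.001,0.001,-0.003,-0.041,
1,0.004,-0.197,0.002,0.002,-0.004,-0.041, 1,0.005,-0.197,0.002,0.001,-0.003,-0.041, 1,0.006,-0.198,0.001,0.001,-0.004,-0.041, 1,0.007,-0.197,0.002,0.001,-0.003,-0.04, 1,0.008,-0.197,0.001,0.002,-0.004,-0.041,
1,0.009,-0.198,0.002,0.001,-0.003,-0.041, 1,0.01,-0.197,0.002,0.001,-0.004,-0.041, 1,0.01,-0.198,0.001,0.001,-0.003,-0.041,
```

View pics/p3.png

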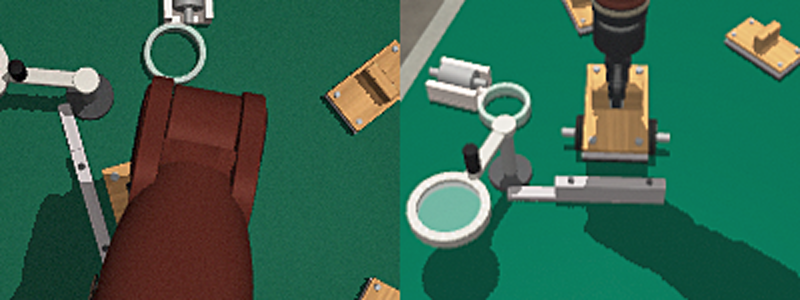

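The roller is rolling evenly under the sole (journals at (567,133) and (662,135) in the side half) and is midway to the rail.

Call:
drive_tool(moves=[1, 0, -0.2, 0.005, 0, 0, -0.04, 1, 0, -0.2, 0.005, 0, 0, -0.04, 1, 0, -0.2, 0.005, 0, 0, -0.04, 1, 0, -0.2, 0.005, 0, 0, -0.04, 1, 0, -0.2, 0.005, 0, 0, -0.04])

```text
t: 8.6
ee_pos: [517.7, 14.6, 103.2]
tcp_rot: [0.001, 0.99, 0.144, 0.004]
ft_force: [5.4, 1.7, 6.4]
finger_gap: 24.8
finger_force: 82.0
```

Call:
drive_tool(moves=[1, 0, -0.2, 0, 0, 0, -0.04, 1, 0, -0.2, 0, 0, 0, -0.04, 1, 0, -0.18, 0, 0, 0, -0.04, 1, 0.01, -0.16, 0, 0, 0, -0.04, 1, 0.01, -0.14, 0, 0, 0, -0.04])

```text
t: 9.22
ee_pos: [505.6, 57.1, 103.2]
tcp_rot: [0.001, 0.988, 0.154, 0.003]
ft_force: [3.7, 0.5, 6.1]
finger_gap: 25.1
finger_force: 81.9
```

```bash
python3 - <<'E'
from h import *
plan([496.4,90.2,103],18.5,6,1)
s=vision.capture("side")[180:280,240:390,::-1]
cv2.imwrite("pics/p4.png",cv2.resize(s,None,fx=5,fy=5,interpolation=cv2.INTER_CUBIC))
E
```

```text
now 9.22 [505.6  57.1 103.2] hd 17.7 F [3.7 0.5 6.1] gap 25.1
1,0.004,-0.114,0,0.003,-0.01,-0.021, 1,0.005,-0.115,0.001,0.004,-0.011,-0.021, 1,0.005,-0.114,0.001,0.003,-0.01,-0.021, 1,0.005,-0.115,0,0.003,-0.011,-0.021, 1,0.005,-0.114,0.001,0.004,-0.01,-0.022,
1,0.006,-0.115,0,0.003,-0.01,-0.021,
```

View pics/p4.png

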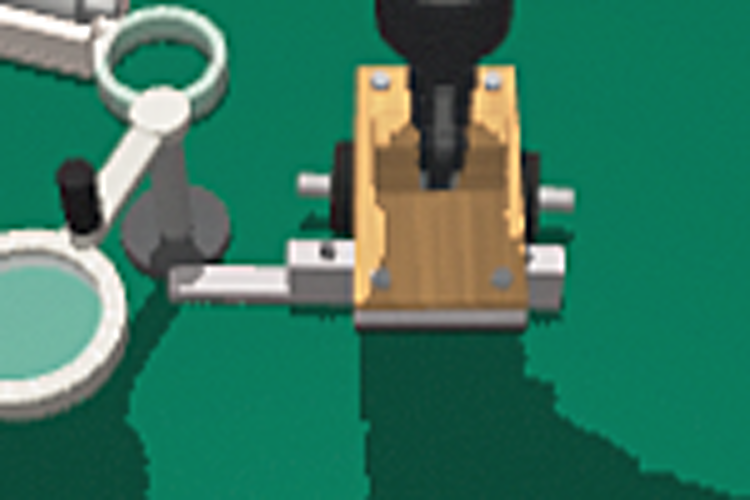

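The roller is now about 17 mm short of the rail (side view: journals at (300,217) and (351,219), rail right behind). I'll close in slowly and watch the force along the rolling direction.

Call:
drive_tool(moves=[1, 0, -0.12, 0, 0, -0.01, -0.03, 1, 0, -0.12, 0, 0, -0.01, -0.03, 1, 0, -0.1, 0, 0, 0, -0.03, 1, 0, -0.08, 0, 0, 0, -0.03, 1, 0, -0.08, 0, 0, 0, 0])

```text
t: 9.9
ee_pos: [498.3, 80.8, 103.3]
tcp_rot: [0.001, 0.987, 0.16, 0.003]
ft_force: [4.6, 1.1, 6.3]
finger_gap: 25.1
finger_force: 81.9
```

Call:
drive_tool(moves=[1, 0, -0.06, 0, 0, 0, 0, 1, 0, -0.06, 0, 0, 0, 0, 1, 0, -0.04, 0, 0, 0, 0, 1, 0, 0, 0, 0, 0, 0])

```text
t: 10.4
ee_pos: [495.3, 87.8, 103.1]
tcp_rot: [0.001, 0.987, 0.16, 0.002]
ft_force: [3.9, -1.3, 5.7]
finger_gap: 25.1
finger_force: 81.7
```

Call:
drive_tool(moves=[1, 0, -0.04, 0, 0, 0, 0, 1, 0, -0.04, 0, 0, 0, 0, 1, 0, -0.04, 0, 0, 0, 0, 1, 0, 0, 0, 0, 0, 0])

```text
t: 10.9
ee_pos: [493.0, 93.0, 102.9]
tcp_rot: [0.002, 0.987, 0.16, 0.002]
ft_force: [1.9, -3.5, 5.5]
finger_gap: 25.0
finger_force: 81.7
```

```bash
python3 - <<'E'
from h import *
plan([496.4,90.2,103],18.5,1,1)
s=vision.capture("side")[195:255,270:370,::-1]
cv2.imwrite("pics/p5.png",cv2.resize(s,None,fx=8,fy=8,interpolation=cv2.INTER_CUBIC))
E
```

```text
now 10.9 [493.   93.  102.9] hd 18.4 F [ 1.9 -3.5  5.5] gap 25.0
1,0.047,0.075,-0.001,0.037,-0.026,-0.013,
```

View pics/p5.png

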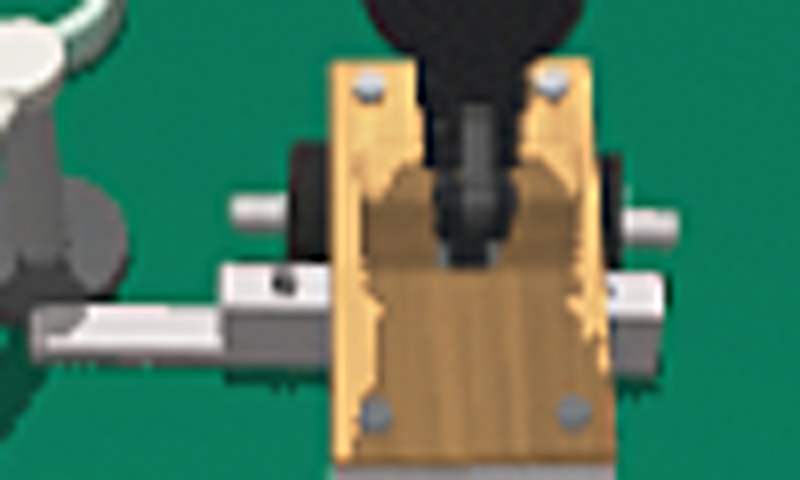

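```bash
python3 - <<'E'
from h import *
a=np.radians(15.6);x=np.array([np.cos(a),np.sin(a),0]);h=np.array([517.2,37.7,25]) # image heights run ~5 mm low
r=h-6*x
for dy in (0,-5):
  y=np.array([-np.sin(a),np.cos(a),0])*dy
  print(dy,((proj("side",[r+y+80*x,r+y-80*x])-[270,195])*8).round())
print(((proj("side",[h+[0,0,12]+x*85+40*np.array([-np.sin(a),np.cos(a),0]),h+[0,0,12]-x*85+40*np.array([-np.sin(a),np.cos(a),0])])-[270,195])*8).round())
E
```

```text
0 [[249. 214.]
 [653. 224.]]
-5 [[250. 204.]
 [653. 214.]]
[[214. 277.]
 [655. 288.]]
```

Call:
drive_tool(moves=[1, 0, -0.04, 0, 0, 0, -0.1, 1, 0, -0.04, 0, 0, 0, -0.1, 1, 0, -0.04, 0, 0, 0, -0.1, 1, 0, 0, 0, 0, 0, 0])

```text
t: 11.45
ee_pos: [490.5, 98.5, 102.8]
tcp_rot: [0.002, 0.984, 0.175, 0.001]
ft_force: [0.7, -4.0, 6.6]
finger_gap: 25.0
finger_force: 81.8
```

```bash
python3 - <<'E'
from h import *
plan([496.4,90.2,103],18.5,1,1); print(pose()[0]["moment"])
s=vision.capture("side")[195:255,270:370,::-1]
cv2.imwrite("pics/p6.png",cv2.resize(s,None,fx=8,fy=8,interpolation=cv2.INTER_CUBIC))
E
```

```text
now 11.45 [490.5  98.5 102.8] hd 20.2 F [ 0.7 -4.   6.6] gap 25.0
1,0.055,0.196,-0.004,0.038,-0.014,0.285, 
[-1.82927922 -0.41558628  0.00186428]
```

View pics/p6.png

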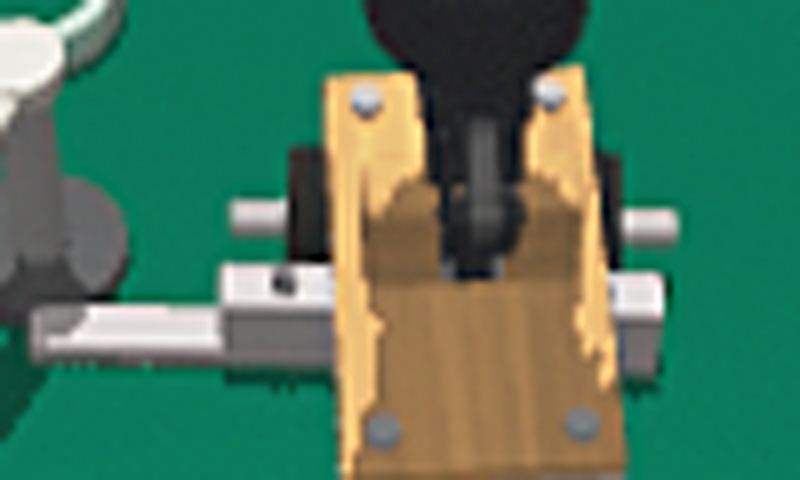

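The left (lagging) journal has come up to row 216 while the right stays at 227. That slope matches a square roller (10 expected) and Fy has levelled off, so both ends are on the rail. I'll nudge once more, then lift straight up.

Call:
drive_tool(moves=[1, 0, -0.03, 0, 0, 0, 0, 1, 0, -0.03, 0, 0, 0, 0, 1, 0, 0, -0.04, 0, 0, 0, 1, 0, 0, -0.06, 0, 0, 0, 1, 0, 0, -0.1, 0, 0, 0])

```text
t: 12.12
ee_pos: [486.6, 102.6, 111.4]
tcp_rot: [-0.0, 0.984, 0.176, -0.002]
ft_force: [0.4, 0.7, -2.4]
finger_gap: 24.9
finger_force: 80.7
```

Call:
drive_tool(moves=[1, 0, 0, -0.4, 0, 0, 0, 1, 0, 0, -0.4, 0, 0, 0, 1, 0, 0, 0, 0, 0, 0])

```text
t: 12.5
ee_pos: [487.9, 102.6, 152.5]
tcp_rot: [-0.0, 0.984, 0.176, -0.0]
ft_force: [0.5, -0.1, -4.0]
finger_gap: 25.0
finger_force: 80.9
```

```bash
python3 - <<'E'
from h import *
plan([568,-145,145],15.6,10,1)
im=vision.capture("side")
g=im[195:255,270:370].astype(int)
# journals: bright on green in columns 299-305 (left) and 348-354 (right)
for c in (300,302,304,349,351,353):
    col=im[214:228,c].astype(int); w=np.clip(col[:,0]-60,0,None); print(c,(214+(w*np.arange(14)).sum()/max(w.sum(),1)).round(2),w)
E
```

```text
now 12.5 [487.9 102.6 152.5] hd 20.2 F [ 0.5 -0.1 -4. ] gap 25.0
1,-0.021,0.52,0.015,-0,0,0.077, 1,-0.017,0.52,0.015,-0,0,0.078, 1,-0.013,0.52,0.015,-0,0,0.077, 1,-0.008,0.521,0.015,-0,0,0.078, 1,-0.004,0.521,0.015,-0,0,0.077,
1,-0,0.52,0.015,-0.001,0,0.078, 1,0.004,0.521,0.015,0,0,0.077, 1,0.008,0.52,0.015,0,0.001,0.077, 1,0.013,0.521,0.014,0,-0,0.078, 1,0.017,0.52,0.015,0,-0,0.077,

300 221.35 [  0   0   0   0   0   0 132 159 125  71  14   0   0   0]
302 221.32 [  0   0   0   0   0   0 125 154 120  69   7   0   0   0]
304 221.36 [  0   0   0   0   0   0 127 157 124  73  12   0   0   0]
349 222.32 [  0   0   0   0   0   0   0 125 155 123  72   4   0   0]
351 222.43 [  0   0   0   0   0   0   0 124 162 132  79  19   0   0]
353 222.48 [  0   0   0   0   0   0   0 119 162 141  84  22   0   0]
```

The journal slope (0.023 against 0.025 predicted) confirms the roller is square on the rail. Next I'll carry the paddle back.

Call:
drive_tool(moves=[1, -0.02, 0.52, 0, 0, 0, 0.08, 1, -0.02, 0.52, 0, 0, 0, 0.08, 1, -0.01, 0.52, 0, 0, 0, 0.08, 1, -0.01, 0.52, 0, 0, 0, 0.08, 1, 0, 0.52, 0, 0, 0, 0.08])

```text
t: 13.18
ee_pos: [526.7, -21.9, 150.2]
tcp_rot: [-0.0, 0.988, 0.155, -0.002]
ft_force: [0.6, -0.2, -3.1]
finger_gap: 24.8
finger_force: 80.7
```

Call:
drive_tool(moves=[1, 0, 0.52, 0, 0, 0, 0.08, 1, 0, 0.52, 0, 0, 0, 0.08, 1, 0.01, 0.52, 0, 0, 0, 0.08, 1, 0.01, 0.52, 0, 0, 0, 0.08, 1, 0.02, 0.52, 0, 0, 0, 0.08])

```text
t: 13.8
ee_pos: [566.4, -145.7, 150.0]
tcp_rot: [-0.001, 0.991, 0.134, -0.002]
ft_force: [0.7, 0.7, -2.4]
finger_gap: 25.1
finger_force: 80.7
```

Call:
drive_tool(moves=[1, 0, 0, 0.3, 0, 0, 0, 1, 0, 0, 0.6, 0, 0, 0, 1, 0, 0, 0.6, 0, 0, 0, 1, 0, 0, 0.4, 0, 0, 0, 1, 0, 0, 0.1, 0, 0, 0])

```text
t: 14.42
ee_pos: [564.6, -143.8, 49.0]
tcp_rot: [-0.001, 0.991, 0.135, -0.003]
ft_force: [0.4, 0.3, -2.4]
finger_gap: 25.4
finger_force: 80.7
```

```bash
python3 - <<'E'
from h import *
plan([568,-145,45.5],15.6,4,1)
E
```

```text
now 14.43 [ 564.6 -143.8   49. ] hd 15.5 F [ 0.4  0.3 -2.4] gap 25.4
1,0.015,0.01,0.017,-0.007,0.013,-0.005, 1,0.015,0.01,0.018,-0.008,0.014,-0.006, 1,0.014,0.011,0.017,-0.007,0.013,-0.005, 1,0.015,0.01,0.018,-0.007,0.014,-0.006,
```

Call:
drive_tool(moves=[1, 0, 0, 0.02, -0.01, 0.02, 0, 1, 0, 0, 0.02, -0.01, 0.02, 0, 1, 0, 0, 0.02, 0, 0, 0, 1, 0, 0, 0, 0, 0, 0])

```text
t: 14.92
ee_pos: [567.0, -145.4, 48.9]
tcp_rot: [0.001, 0.991, 0.134, 0.001]
ft_force: [0.6, -0.9, -3.4]
finger_gap: 25.1
finger_force: 80.7
```

Call:
drive_tool(moves=[1, 0, 0, 0.03, 0, 0, 0, 1, 0, 0, 0.02, 0, 0, 0, 1, 0, 0, 0.02, 0, 0, 0, 1, 0, 0, 0, 0, 0, 0])

```text
t: 15.42
ee_pos: [566.9, -145.5, 45.4]
tcp_rot: [0.001, 0.991, 0.134, 0.001]
ft_force: [-1.2, -1.0, 4.9]
finger_gap: 25.1
finger_force: 81.5
```

Call:
drive_tool(moves=[0, 0, 0, -0.01, 0, 0, 0, 0, 0, 0, 0, 0, 0, 0, 0, 0, 0, 0, 0, 0, 0, 0, 0, 0, 0, 0, 0, 0, 0, 0, 0, 0, 0, 0, 0])

```text
t: 16.05
ee_pos: [566.8, -145.3, 45.5]
tcp_rot: [0.001, 0.991, 0.134, 0.001]
ft_force: [0.2, 0.6, -0.7]
finger_gap: 85.1
finger_force: 0.0
```

Call:
drive_tool(moves=[0, 0, 0, -0.4, 0, 0, 0, 0, 0, 0, -0.8, 0, 0, 0, 0, 0, 0, -1, 0, 0, 0, 0, 0, 0, -1, 0, 0, 0, 0, 0, 0, -0.8, 0, 0, 0])

```text
t: 16.68
ee_pos: [566.5, -145.1, 247.8]
tcp_rot: [0.001, 0.991, 0.134, 0.002]
ft_force: [0.0, -1.0, -1.0]
finger_gap: 85.5
finger_force: 0.0
```

```bash
python3 - <<'E'
from h import *
s,P,R=pose();print(P,R.as_euler("zyx",degrees=True),s["joint_positions"].round(2))
im=vision.capture("side")
for c in (300,302,304,349,351,353):
    col=im[214:228,c].astype(int); w=np.clip(col[:,0]-60,0,None); print(c,(214+(w*np.arange(14)).sum()/max(w.sum(),1)).round(2))
for n in("top","side"):
    if n=="top":im=vision.capture(n)
    for k in("roller_center","paddle_grip"):
        for d in vision.cut_out(k,n)[:3]: 
            r=cv2.minAreaRect(cv2.findNonZero(d["mask"].astype(np.uint8)));print(n,k,round(d["confidence"],2),np.round(r[0],1),np.round(r[1],1),round(r[2],1))
e=cv2.resize(im[95:245,180:300,::-1],None,fx=4,fy=4,interpolation=cv2.INTER_CUBIC)
t=vision.capture("top")[95:245,220:420,::-1];cv2.imwrite("pics/p7.png",cv2.resize(t,None,fx=4,fy=4,interpolation=cv2.INTER_CUBIC))
E
```

```text
[ 566.48556378 -145.09853208  247.83737209] [-15.43405005   0.23729804 179.87894129] [-0.38  0.39  0.04  1.21 -0.    2.5 ]
300 221.35
302 221.34
304 221.37
349 222.66
351 222.79
353 222.79
top roller_center 0.67 [320.8 200.9] [61.  22.2] 73.7
top paddle_grip 0.95 [369.5 186.3] [35.3 31.7] 75.5
top paddle_grip 0.78 [453.1 266.7] [16.4 44.9] 18.4
side roller_center 0.58 [326.6 220.1] [55.  15.1] 1.8
side roller_center 0.28 [256.9 233.3] [38.2 74.6] 47.7
side paddle_grip 0.75 [326.5 181. ] [44. 31.] 90.0
side paddle_grip 0.64 [312.6 142.2] [28.3 21.1] 69.4
side paddle_grip 0.59 [403.3 161.7] [38.  24.1] 35.5
```

View pics/p7.png

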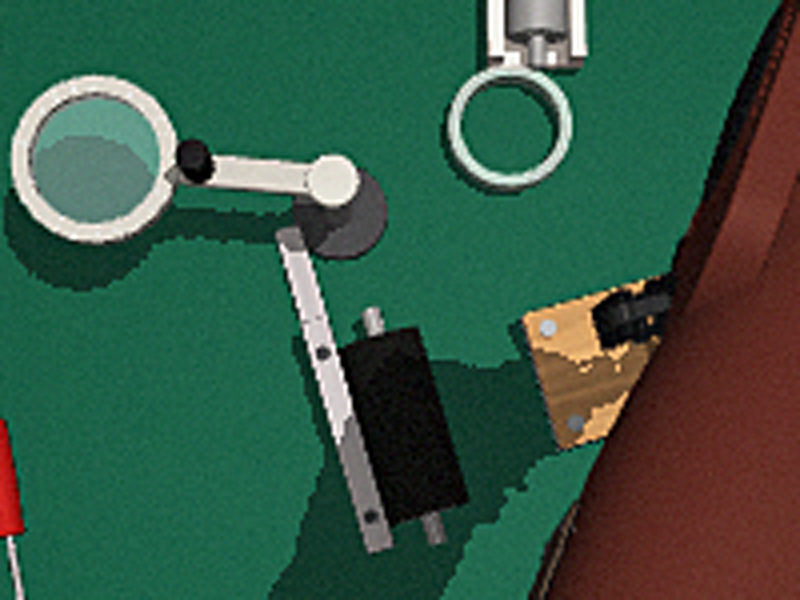

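The top view shows the roller lying flush along the rail (roller left edge (343,348)–(392,525), rail right beside it), the paddle flat and clear at (600,360), the knob top at (192,157) and the pivot cap at (333,181) (crop pixels, origin (220,95), ×4). The knob therefore sits at about (681,169.5). I'll grip it with the tool's x along the arm, so that the swing stays inside the range of joint 6.

```bash
python3 - <<'E'
from h import *
T=lambda x,y:np.array([220+x/4,95+y/4])
print(atz("top",[T(333,181)],125),atz("top",[T(192,157)],171),atz("top",[T(95,158)],128))
plan([681.3,169.5,225],83.6,15,0)
E
```

```text
[[671.42955836  80.83963707 125.        ]] [[679.50298889 169.83698591 171.        ]] [[689.07558073 239.68292476 128.        ]]
now 17.02 [ 565.5 -144.8  244.1] hd 15.4 F [0.6 0.4 0.2] gap 85.2
0,0.26,-0.363,0.025,0,0,-0.757, 0,0.288,-0.341,0.025,0.001,0,-0.758, 0,0.314,-0.317,0.025,0,0.001,-0.757, 0,0.339,-0.291,0.025,0.001,-0,-0.758, 0,0.361,-0.264,0.026,0,-0,-0.757,
0,0.38,-0.234,0.025,0.001,0,-0.758, 0,0.398,-0.203,0.026,0,0,-0.757, 0,0.412,-0.171,0.026,0.001,0,-0.757, 0,0.425,-0.138,0.025,0,0.001,-0.758, 0,0.434,-0.104,0.026,0.001,-0,-0.757,
0,0.441,-0.069,0.026,0,-0,-0.758, 0,0.445,-0.034,0.025,0.001,0,-0.757, 0,0.447,0.001,0.026,0,0,-0.758, 0,0.445,0.037,0.025,0.001,0,-0.757, 0,0.441,0.072,0.026,0,0.001,-0.758,
```

Call:
drive_tool(moves=[0, 0.26, -0.36, 0.025, 0, 0, -0.76, 0, 0.29, -0.34, 0.025, 0, 0, -0.76, 0, 0.31, -0.32, 0.025, 0, 0, -0.76, 0, 0.34, -0.29, 0.025, 0, 0, -0.76, 0, 0.36, -0.26, 0.025, 0, 0, -0.76])

```text
t: 17.65
ee_pos: [604.4, -39.8, 237.8]
tcp_rot: [0.001, 0.944, 0.329, -0.0]
ft_force: [-0.6, -0.4, 0.7]
finger_gap: 85.6
finger_force: 0.0
```

Call:
drive_tool(moves=[0, 0.38, -0.23, 0.025, 0, 0, -0.76, 0, 0.4, -0.2, 0.025, 0, 0, -0.76, 0, 0.41, -0.17, 0.025, 0, 0, -0.76, 0, 0.42, -0.14, 0.025, 0, 0, -0.76, 0, 0.43, -0.1, 0.025, 0, 0, -0.76])

```text
t: 18.27
ee_pos: [642.9, 64.2, 231.4]
tcp_rot: [0.001, 0.861, 0.509, -0.0]
ft_force: [-0.6, 0.2, -0.3]
finger_gap: 85.5
finger_force: 0.0
```

Call:
drive_tool(moves=[0, 0.44, -0.07, 0.025, 0, 0, -0.76, 0, 0.45, -0.03, 0.025, 0, 0, -0.76, 0, 0.45, 0, 0.025, 0, 0, -0.76, 0, 0.44, 0.04, 0.025, 0, 0, -0.76, 0, 0.44, 0.07, 0.025, 0, 0, -0.76])

```text
t: 18.9
ee_pos: [681.4, 169.0, 225.0]
tcp_rot: [0.001, 0.743, 0.669, -0.001]
ft_force: [0.8, -0.2, 0.8]
finger_gap: 85.2
finger_force: 0.0
```

Call:
drive_tool(moves=[0, 0, 0, 0, 0, 0, 0, 0, 0, 0, 0, 0, 0, 0])

```text
t: 19.15
ee_pos: [681.3, 167.9, 225.7]
tcp_rot: [0.001, 0.745, 0.668, -0.0]
ft_force: [-0.4, 0.6, -0.5]
finger_gap: 85.5
finger_force: 0.0
```

```bash
python3 - <<'E'
from h import *
plan([681,170,136],83.6,5,0)
# line fits in the top view: roller long edges vs rail edges, unobstructed
im=vision.capture("top"); cv2.imwrite("pics/chk.png",im[:,:,::-1])
d=vision.cut_out("roller_center","top")[0]; r=cv2.minAreaRect(cv2.findNonZero(d["mask"].astype(np.uint8)));print(d["confidence"],r)
hsv=cv2.cvtColor(im,cv2.COLOR_RGB2HSV).astype(int)
# per-row: black roller centre columns and rail centre columns
L=[]
for row in range(184,216):
    px=im[row,290:350].astype(int); blk=np.where((px.max(1)<40))[0]; ral=np.where((hsv[row,290:350,1]<60)&(px.max(1)>70))[0]
    L.append((row,290+blk.min() if len(blk) else -1,290+blk.max() if len(blk) else -1,290+ral.min() if len(ral) else -1,290+ral.max() if len(ral) else -1))
L=np.array(L);print([np.polyfit(L[4:-4,0],L[4:-4,k],1).round(3).tolist() for k in(1,2,3,4)]);print(L[::5])
E
```

```text
now 19.15 [681.3 167.9 225.7] hd 83.8 F [-0.4  0.6 -0.5] gap 85.5
0,0.009,-0.002,0.359,0.002,0.004,0.005, 0,0.009,-0.002,0.359,0.003,0.003,0.006, 0,0.009,-0.003,0.358,0.002,0.004,0.005, 0,0.008,-0.002,0.359,0.002,0.004,0.006, 0,0.009,-0.002,0.358,0.002,0.004,0.005,

0.61 ((320.2787170410156, 201.0655975341797), (61.00797653198242, 21.235605239868164), 73.49563598632812)
[[0.088, 273.35], [0.296, 271.267], [0.28, 246.435], [0.294, 249.698]]
[[184 291 326 298 304]
 [189 290 327 299 305]
 [194 290 329 301 307]
 [199 290 330 302 308]
 [204 291 332 304 310]
 [209 292 333 305 311]
 [214 293 335 306 313]]
```

The line fits agree: the roller edge slope is 0.296 and the rail's 0.28–0.294, so it is square. Descending on the knob.

Call:
drive_tool(moves=[0, 0.01, 0, 0.4, 0, 0, 0, 0, 0.01, 0, 0.4, 0, 0, 0, 0, 0.01, 0, 0.4, 0, 0, 0, 0, 0.01, 0, 0.4, 0, 0, 0, 0, 0, 0, 0.19, 0, 0, 0])

```text
t: 19.88
ee_pos: [681.6, 169.5, 136.1]
tcp_rot: [0.001, 0.745, 0.668, -0.0]
ft_force: [0.1, 0.3, -0.4]
finger_gap: 85.2
finger_force: 0.0
```

Call:
drive_tool(moves=[1, 0, 0, 0, 0, 0, 0, 1, 0, 0, 0, 0, 0, 0, 1, 0, 0, 0, 0, 0, 0, 1, 0, 0, 0, 0, 0, 0, 1, 0, 0, 0, 0, 0, 0], grip_force=25)

```text
t: 20.5
ee_pos: [682.6, 170.3, 137.9]
tcp_rot: [0.002, 0.744, 0.668, 0.001]
ft_force: [-1.3, 0.1, 4.8]
finger_gap: 21.0
finger_force: 26.4
```

```bash
python3 - <<'E'
from h import *
s,P,R=pose();print(P,s["finger_gap"],s["finger_force"],s["ft_force"],s["joint_positions"].round(2))
c=np.array([671.4,80.8]);v=P[:2]-c;r=np.linalg.norm(v);a=np.degrees(np.arctan2(v[1],v[0]));print(r,a)
hd=np.degrees(np.arctan2(*R.as_matrix()[[1,0],0]))
n=25;st=(195.6-a)/n;p=P.copy()
for k in range(n):
    q=np.r_[c+r*np.array([np.cos(np.radians(a+st*(k+1))),np.sin(np.radians(a+st*(k+1)))]),P[2]]
    if k in(0,1,24):plan(q,hd+st,1,1,(p,hd))
    p=q;hd+=st
print(p,hd)
E
```

```text
[682.60717791 170.27401859 137.91116207] 21.030740281688605 26.35936975479126 [-1.34504231  0.12644506  4.81292826] [ 0.14  0.69  0.25  1.13 -0.    1.82]
90.17317139920975 82.86052928644634
1,-0.003,-0.142,0,0,0,-0.752, 
1,-0.003,-0.142,0,0,0,-0.752, 
1,-0.003,-0.142,0,0,0,-0.752, 
[584.54857678  56.55064692 137.91116207] 196.57217374514818
```

Call:
drive_tool(moves=[1, -0.003, -0.142, 0, 0, 0, -0.752, 1, -0.003, -0.142, 0, 0, 0, -0.752, 1, -0.003, -0.142, 0, 0, 0, -0.752, 1, -0.003, -0.142, 0, 0, 0, -0.752, 1, -0.003, -0.142, 0, 0, 0, -0.752])

```text
t: 21.12
ee_pos: [647.8, 168.1, 137.9]
tcp_rot: [0.002, 0.598, 0.802, 0.001]
ft_force: [2.4, 0.4, 4.1]
finger_gap: 20.7
finger_force: 26.5
```

Call:
drive_tool(moves=[1, -0.003, -0.142, 0, 0, 0, -0.752, 1, -0.003, -0.142, 0, 0, 0, -0.752, 1, -0.003, -0.142, 0, 0, 0, -0.752, 1, -0.003, -0.142, 0, 0, 0, -0.752, 1, -0.003, -0.142, 0, 0, 0, -0.752])

```text
t: 21.75
ee_pos: [616.7, 152.5, 137.9]
tcp_rot: [0.003, 0.429, 0.903, 0.001]
ft_force: [5.0, 1.4, 3.5]
finger_gap: 21.3
finger_force: 26.4
```

```bash
python3 - <<'E'
from h import *
s,P,R=pose();c=np.array([671.4,80.8]);v=P[:2]-c;print(P,s["ft_force"],np.linalg.norm(v),np.degrees(np.arctan2(v[1],v[0])),np.degrees(np.arctan2(*R.as_matrix()[[1,0],0])))
E
```

```text
[616.65667388 152.4910032  137.86364198] [4.96400938 1.41626405 3.48645622] 90.20217123342583 127.3653917512502 129.1468766801089
```

Call:
drive_tool(moves=[1, -0.003, -0.142, 0, 0, 0, -0.752, 1, -0.003, -0.142, 0, 0, 0, -0.752, 1, -0.003, -0.142, 0, 0, 0, -0.752, 1, -0.003, -0.142, 0, 0, 0, -0.752, 1, -0.003, -0.142, 0, 0, 0, -0.752])

```text
t: 22.38
ee_pos: [594.1, 125.9, 137.9]
tcp_rot: [0.003, 0.244, 0.97, 0.001]
ft_force: [5.6, 3.7, 2.4]
finger_gap: 21.4
finger_force: 26.3
```

Call:
drive_tool(moves=[1, -0.003, -0.142, 0, 0, 0, -0.752, 1, -0.003, -0.142, 0, 0, 0, -0.752, 1, -0.003, -0.142, 0, 0, 0, -0.752, 1, -0.003, -0.142, 0, 0, 0, -0.752, 1, -0.003, -0.142, 0, 0, 0, -0.752])

```text
t: 23.0
ee_pos: [583.5, 92.4, 137.9]
tcp_rot: [0.004, 0.05, 0.999, 0.0]
ft_force: [7.6, 4.1, 0.4]
finger_gap: 20.9
finger_force: 26.1
```

```bash
python3 - <<'E'
from h import *
s,P,R=pose();c=np.array([671.4,80.8]);v=P[:2]-c;print(P,s["ft_force"],np.linalg.norm(v),np.degrees(np.arctan2(v[1],v[0])))
hd=np.degrees(np.arctan2(*R.as_matrix()[[1,0],0]));plan(np.r_[c+90.2*np.array([np.cos(np.radians(195.6)),np.sin(np.radians(195.6))]),P[2]],hd+195.6-np.degrees(np.arctan2(v[1],v[0])),5,1)
E
```

```text
[583.53007271  92.44405007 137.91030911] [7.57449407 4.08883604 0.42057261] 88.63807322059671 172.45145098646302
now 23.0 [583.5  92.4 137.9] hd 174.3 F [7.6 4.1 0.4] gap 20.9
1,-0.018,-0.142,-0,-0.001,0.014,-0.772, 1,-0.007,-0.144,-0,-0,0.014,-0.771, 1,0.005,-0.144,-0,-0.001,0.014,-0.772, 1,0.016,-0.142,-0,-0.001,0.013,-0.771, 1,0.028,-0.141,-0,-0.001,0.014,-0.772,
```

Call:
drive_tool(moves=[1, 0.01, -0.142, 0, 0, 0, -0.77, 1, 0.01, -0.142, 0, 0, 0, -0.77, 1, 0.01, -0.142, 0, 0, 0, -0.77, 1, 0.01, -0.142, 0, 0, 0, -0.77, 1, 0.005, -0.14, 0, 0, 0, -0.77])

```text
t: 23.62
ee_pos: [586.9, 57.4, 138.1]
tcp_rot: [0.007, -0.151, 0.989, -0.0]
ft_force: [22.5, 6.8, -12.1]
finger_gap: 21.4
finger_force: 24.9
```

Call:
drive_tool(moves=[1, 0, 0, 0, 0, 0, 0, 1, 0, 0, 0, 0, 0, 0])

```text
t: 23.88
ee_pos: [586.9, 57.4, 138.1]
tcp_rot: [0.007, -0.149, 0.989, -0.001]
ft_force: [21.5, 5.1, -10.5]
finger_gap: 21.2
finger_force: 25.2
```

```bash
python3 - <<'E'
from h import *
s,P,R=pose();c=np.array([671.4,80.8]);v=P[:2]-c;print(P,s["ft_force"],np.linalg.norm(v),np.degrees(np.arctan2(v[1],v[0])))
im=vision.capture("side");cv2.imwrite("pics/s8.png",im[:,:,::-1])
for k in("lens_center","roller_center","magnifier"):
    for d in vision.cut_out(k,"side")[:2]:
        m=d["mask"].astype(np.uint8);cn=max(cv2.findContours(m,0,1)[0],key=len);print(k,d["confidence"],np.round(d["point"][::-1],1),cv2.boundingRect(m),np.round(cv2.fitEllipse(cn)[0],1))
a=np.radians(15.6);h=np.array([517.2,37.7,0]);x=np.array([np.cos(a),np.sin(a),0]);c3=h+160*x
print("pivot",c3,"pred lens side px",proj("side",[h+[0,0,z] for z in(105,114,123)]).round(1),"top",proj("top",[h+[0,0,119]]).round(1))
E
```

```text
[586.9178407   57.38813114 138.07280686] [ 21.48663305   5.1277224  -10.45560497] 87.66613282390041 -164.5107742389408
lens_center 0.83 [320.8 203.7] (266, 187, 79, 34) [312.8 202.9]
roller_center 0.9 [328.9 224.4] (299, 213, 56, 16) [326.7 221.4]
magnifier 0.69 [321.4 202.8] (266, 187, 79, 33) [313.2 202.5]
pivot [671.30601069  80.7271713    0.        ] pred lens side px [[324.9 206.2]
 [324.9 204.3]
 [324.9 202.4]] top [[320.2 197.7]]
```

Call:
drive_tool(moves=[1, -0.02, 0, 0, 0, 0, 0, 1, -0.02, 0, 0, 0, 0, 0, 1, 0, 0, 0, 0, 0, 0])

```text
t: 24.45
ee_pos: [586.8, 57.5, 138.0]
tcp_rot: [0.005, -0.149, 0.989, -0.001]
ft_force: [13.1, 3.9, -3.6]
finger_gap: 21.5
finger_force: 26.0
```

Call:
drive_tool(moves=[1, -0.03, 0, 0, 0, 0, 0, 1, -0.02, 0, 0, 0, 0, 0, 1, 0, 0, 0, 0, 0, 0])

```text
t: 24.82
ee_pos: [586.8, 57.7, 137.9]
tcp_rot: [0.003, -0.149, 0.989, -0.001]
ft_force: [4.5, -1.4, 4.8]
finger_gap: 21.0
finger_force: 26.8
```

Call:
drive_tool(moves=[0, 0, 0, 0, 0, 0, 0, 0, 0, 0, 0, 0, 0, 0, 0, 0, 0, 0, 0, 0, 0, 0, 0, 0, 0, 0, 0, 0])

```text
t: 25.32
ee_pos: [585.3, 57.8, 136.9]
tcp_rot: [0.001, -0.149, 0.989, -0.001]
ft_force: [-0.7, -0.0, 0.2]
finger_gap: 85.6
finger_force: 0.0
```

Call:
drive_tool(moves=[0, 0, 0, -0.5, 0, 0, 0, 0, 0, 0, -1, 0, 0, 0, 0, 0, 0, -0.5, 0, 0, 0])

```text
t: 25.7
ee_pos: [585.9, 58.0, 239.5]
tcp_rot: [0.002, -0.149, 0.989, -0.001]
ft_force: [0.3, -0.6, 0.9]
finger_gap: 85.6
finger_force: 0.0
```

```bash
python3 - <<'E'
from h import *
plan([500,-250,240],197,10,0)
E
```

```text
now 25.7 [585.9  58.  239.5] hd -162.8 F [ 0.3 -0.6  0.9] gap 85.6
0,0.346,-0.538,-0.001,-0.003,0.004,0.003, 0,0.346,-0.538,-0.001,-0.003,0.005,0.003, 0,0.346,-0.538,-0.001,-0.003,0.004,0.003, 0,0.346,-0.538,-0.001,-0.003,0.004,0.003, 0,0.345,-0.538,-0.001,-0.003,0.005,0.003,
0,0.345,-0.538,-0.001,-0.003,0.004,0.003, 0,0.345,-0.538,-0.001,-0.002,0.004,0.003, 0,0.345,-0.539,-0.001,-0.003,0.005,0.003, 0,0.345,-0.538,-0,-0.003,0.004,0.003, 0,0.344,-0.539,-0.001,-0.003,0.004,0.002,
```

Call:
drive_tool(moves=[0, 0.35, -0.54, 0, 0, 0, 0, 0, 0.35, -0.54, 0, 0, 0, 0, 0, 0.35, -0.54, 0, 0, 0, 0, 0, 0.35, -0.54, 0, 0, 0, 0, 0, 0.35, -0.54, 0, 0, 0, 0])

```text
t: 26.32
ee_pos: [541.0, -97.8, 237.2]
tcp_rot: [0.001, -0.149, 0.989, -0.001]
ft_force: [0.6, -0.0, 0.4]
finger_gap: 85.6
finger_force: 0.0
```

Call:
drive_tool(moves=[0, 0.35, -0.54, 0, 0, 0, 0, 0, 0.35, -0.54, 0, 0, 0, 0, 0, 0.35, -0.54, 0, 0, 0, 0, 0, 0.35, -0.54, 0, 0, 0, 0, 0, 0.35, -0.54, 0, 0, 0, 0])

```text
t: 26.95
ee_pos: [497.3, -252.6, 237.3]
tcp_rot: [0.001, -0.149, 0.989, -0.001]
ft_force: [0.8, 0.2, 0.0]
finger_gap: 85.1
finger_force: 0.0
```

```bash
cat > chk.py <<'E'
from h import *
a=np.radians(15.6);X=np.array([np.cos(a),np.sin(a),0]);Y=np.array([-np.sin(a),np.cos(a),0]);h=np.array([517.2,37.7,0])
st=lambda p:np.round([(p-h)@X,(p-h)@Y],1)
for n in("top","side"):
    im=vision.capture(n);cv2.imwrite(f"pics/{n}9.png",im[:,:,::-1])
    for d in vision.cut_out("lens_center",n)[:1]:
        m=d["mask"].astype(np.uint8);print(n,d["confidence"],cv2.boundingRect(m))
    # model ring: white-ness along projected outer circle; search lens station xy (z fixed) maximising ring brightness contrast
    g=cv2.GaussianBlur(im.min(2).astype(np.float32),(3,3),0);t=np.linspace(0,2*np.pi,180)
    ring=lambda x,y,r:proj(n,h+x*X+y*Y+[0,0,128 if n=="top" else 123]+r*(np.cos(t)[:,None]*X+np.sin(t)[:,None]*Y))
    s=lambda p:(lambda q:cv2.remap(g,q[:,0].astype(np.float32)[None],q[:,1].astype(np.float32)[None],1).mean())(p)
    best=max(((s(ring(x,y,50))+s(ring(x,y,47))+s(ring(x,y,53))-s(ring(x,y,60))*1.5-s(ring(x,y,40))*1.5,x,y) for x in np.arange(-10,10.1,1) for y in np.arange(-12,12.1,.5)));print(n,"lens in station",best)
    # journals
    for off in (78,-78):
        b=[]
        for x in(off-4,off,off+4):
            P=[proj(n,h+(x-6)*X+y*Y+[0,0,30 if n=="top" else 25])[0] for y in np.arange(-25,25.1,.5)]
            P=np.array(P,np.float32);v=cv2.remap(im.min(2).astype(np.float32),P[None,:,0],P[None,:,1],1)[0];w=np.clip(v-90,0,None)
            b.append(round((w*np.arange(-25,25.1,.5)).sum()/max(w.sum(),1),2))
        print(n,"journal",off,b)
E
python3 chk.py
```

```text
top 0.85 (297, 134, 46, 84)
top lens in station (np.float32(379.0192), np.float64(2.0), np.float64(-3.0))
top journal 78 [np.float64(-4.76), np.float64(-4.57), np.float64(-11.64)]
top journal -78 [np.float64(0.39), np.float64(0.54), np.float64(0.26)]
side 0.88 (266, 187, 79, 33)
side lens in station (np.float32(297.02066), np.float64(-1.0), np.float64(-4.5))
side journal 78 [np.float64(-1.0), np.float64(-1.17), np.float64(-1.57)]
side journal -78 [np.float64(-2.31), np.float64(2.36), np.float64(2.58)]
```

```bash
python3 - <<'E'
from h import *
from scipy.optimize import minimize
a=np.radians(15.6);X=np.array([np.cos(a),np.sin(a),0]);Y=np.array([-np.sin(a),np.cos(a),0]);h=np.array([517.2,37.7,0])
im=cv2.imread("pics/chk.png")
ys=np.arange(-45,45.1,.5)
def prof(img,x,z): 
    P=np.array([proj("top",h+x*X+y*Y+[0,0,z])[0] for y in ys],np.float32);return cv2.remap(img.astype(np.float32),P[None,:,0],P[None,:,1],1)[0]
for x in(65,68,71,74,-78,-81,-84,-87):
    v=prof(im.min(2),x,30);k=np.abs(ys)<15;w=np.clip(v[k]-60,0,None);print("jr",x,round((w*ys[k]).sum()/max(w.sum(),1),2),int(v[k].max()))
for x in(-60,-40,-20,0,20,40): # black body edges: green>45 outside
    v=prof(im[:,:,1],x,30);i=len(ys)//2;lo=i
    while v[lo]<45:lo-=1
    print("body low edge",x,ys[lo])
def lens(img):
    g=cv2.GaussianBlur(img.min(2).astype(np.float32),(0,0),.7);t=np.linspace(0,2*np.pi,240)
    def s(x,y,r,z):
        q=proj("top",h+x*X+y*Y+[0,0,z]+r*(np.cos(t)[:,None]*X+np.sin(t)[:,None]*Y)).astype(np.float32);return cv2.remap(g,q[None,:,0],q[None,:,1],1).mean()
    f=lambda p:-(s(p[0],p[1],48,128)+s(p[0],p[1],52,128)-s(p[0],p[1],58.5,128)*2)
    return min((minimize(f,[x0,y0],method="Nelder-Mead") for x0 in(-3,0,3) for y0 in(-4,0,3)),key=lambda r:r.fun).x
print("lens",lens(cv2.imread("pics/top9.png")))
E
```

```text
jr 65 -0.93 70
jr 68 0.46 167
jr 71 0.01 188
jr 74 -0.27 204
jr -78 0.28 202
jr -81 0.29 180
jr -84 0.51 199
jr -87 0.38 215
body low edge -60 -29.0
body low edge -40 -29.0
body low edge -20 -29.0
body low edge 0 -29.0
body low edge 20 -29.0
body low edge 40 -29.0
lens [ 2.26998929 -3.28654111]
```

The top view shows the roller axis at y ≈ +0.2 in station axes and square (journals 0.1 and 0.3, edge constant). The lens is 3.3 mm past the axis, which the side view supports. I'll regrip with the fingers centred about 2 mm back towards the rail, so closing them pulls the knob into place.

```bash
python3 - <<'E'
from h import *
plan([585.1,59.7,237],195.6,10,0)
E
```

```text
now 27.15 [ 497.5 -251.8  237.2] hd -162.9 F [ 0.3  0.5 -0.3] gap 85.3
0,-0.351,0.544,0,-0.002,0.002,0.025, 0,-0.349,0.545,0,-0.001,0.002,0.025, 0,-0.348,0.546,0,-0.002,0.002,0.025, 0,-0.346,0.547,0,-0.002,0.002,0.025, 0,-0.345,0.547,0,-0.001,0.002,0.025,
0,-0.344,0.548,0,-0.002,0.002,0.025, 0,-0.342,0.549,0,-0.001,0.002,0.025, 0,-0.341,0.551,0,-0.002,0.001,0.026, 0,-0.339,0.551,0.001,-0.002,0.002,0.025, 0,-0.337,0.552,0.001,-0.001,0.002,0.025,
```

Call:
drive_tool(moves=[0, -0.35, 0.545, 0, 0, 0, 0.025, 0, -0.35, 0.545, 0, 0, 0, 0.025, 0, -0.35, 0.545, 0, 0, 0, 0.025, 0, -0.345, 0.547, 0, 0, 0, 0.025, 0, -0.345, 0.547, 0, 0, 0, 0.025])

```text
t: 27.78
ee_pos: [541.5, -93.6, 237.3]
tcp_rot: [0.001, -0.143, 0.99, -0.001]
ft_force: [0.1, -0.2, 0.2]
finger_gap: 85.5
finger_force: 0.0
```

Call:
drive_tool(moves=[0, -0.345, 0.548, 0, 0, 0, 0.025, 0, -0.342, 0.55, 0, 0, 0, 0.025, 0, -0.34, 0.55, 0, 0, 0, 0.025, 0, -0.34, 0.55, 0, 0, 0, 0.025, 0, -0.337, 0.552, 0, 0, 0, 0.025])

```text
t: 28.4
ee_pos: [584.8, 62.3, 237.1]
tcp_rot: [0.001, -0.137, 0.991, -0.001]
ft_force: [-0.2, -0.7, -0.2]
finger_gap: 85.1
finger_force: 0.0
```

Call:
drive_tool(moves=[0, 0, 0, 0, 0, 0, 0, 0, 0, 0, 0, 0, 0, 0])

```text
t: 28.65
ee_pos: [584.6, 60.3, 237.0]
tcp_rot: [0.001, -0.137, 0.991, -0.001]
ft_force: [0.2, -0.3, 0.3]
finger_gap: 85.4
finger_force: 0.0
```

```bash
python3 - <<'E'
from h import *
plan([585.1,59.7,136],195.6,5,0)
E
```

```text
now 28.65 [584.6  60.3 237. ] hd -164.3 F [ 0.2 -0.3  0.3] gap 85.4
0,-0.001,-0.002,0.404,-0.004,0.003,0.005, 0,-0.001,-0.002,0.404,-0.005,0.003,0.004, 0,-0.001,-0.002,0.404,-0.004,0.003,0.005, 0,-0,-0.003,0.404,-0.004,0.004,0.004, 0,-0.001,-0.003,0.404,-0.005,0.003,0.005,
```

Call:
drive_tool(moves=[0, 0, -0.01, 0.4, 0, 0, 0, 0, 0, 0, 0.4, 0, 0, 0, 0, 0, 0, 0.4, 0, 0, 0, 0, 0, 0, 0.4, 0, 0, 0, 0, 0, 0, 0.4, 0, 0, 0])

```text
t: 29.28
ee_pos: [585.1, 58.4, 136.6]
tcp_rot: [0.001, -0.136, 0.991, -0.001]
ft_force: [-0.2, -0.0, -0.5]
finger_gap: 85.4
finger_force: 0.0
```

Call:
drive_tool(moves=[0, 0, 0, 0, 0, 0, 0, 1, 0, 0, 0, 0, 0, 0, 1, 0, 0, 0, 0, 0, 0, 1, 0, 0, 0, 0, 0, 0, 1, 0, 0, 0, 0, 0, 0])

```text
t: 29.9
ee_pos: [585.7, 59.2, 137.7]
tcp_rot: [0.002, -0.136, 0.991, -0.001]
ft_force: [-0.5, -0.6, 4.2]
finger_gap: 21.3
finger_force: 25.4
```

Call:
drive_tool(moves=[1, 0, 0, 0, 0, 0, 0, 0, 0, 0, 0, 0, 0, 0, 0, 0, 0, 0, 0, 0, 0, 0, 0, 0, 0, 0, 0, 0, 0, 0, 0, 0, 0, 0, 0])

```text
t: 30.52
ee_pos: [585.4, 59.3, 136.9]
tcp_rot: [0.001, -0.136, 0.991, -0.001]
ft_force: [0.2, -0.0, 0.4]
finger_gap: 85.1
finger_force: 0.0
```

Call:
drive_tool(moves=[0, 0, 0, -0.5, 0, 0, 0, 0, 0, 0, -1, 0, 0, 0, 0, 0, 0, -0.5, 0, 0, 0, 0, 0.35, -0.54, 0, 0, 0, 0, 0, 0.35, -0.54, 0, 0, 0, 0])

```text
t: 31.15
ee_pos: [566.0, -2.5, 237.4]
tcp_rot: [0.002, -0.137, 0.991, -0.001]
ft_force: [0.3, 0.4, 0.6]
finger_gap: 85.4
finger_force: 0.0
```

Call:
drive_tool(moves=[0, 0.35, -0.54, 0, 0, 0, 0, 0, 0.35, -0.54, 0, 0, 0, 0, 0, 0.35, -0.54, 0, 0, 0, 0, 0, 0.35, -0.54, 0, 0, 0, 0, 0, 0.35, -0.54, 0, 0, 0, 0])

```text
t: 31.78
ee_pos: [517.9, -156.6, 237.2]
tcp_rot: [0.001, -0.136, 0.991, -0.001]
ft_force: [0.2, -0.3, -0.5]
finger_gap: 85.5
finger_force: 0.0
```

Call:
drive_tool(moves=[0, 0.35, -0.54, 0, 0, 0, 0, 0, 0.35, -0.54, 0, 0, 0, 0, 0, 0.35, -0.54, 0, 0, 0, 0, 0, 0, 0, 0, 0, 0, 0])

```text
t: 32.28
ee_pos: [489.0, -249.6, 237.2]
tcp_rot: [0.001, -0.135, 0.991, -0.001]
ft_force: [0.0, 0.7, -0.3]
finger_gap: 85.6
finger_force: 0.0
```

```bash
python3 - <<'E'
from h import *
from scipy.optimize import minimize
a=np.radians(15.6);X=np.array([np.cos(a),np.sin(a),0]);Y=np.array([-np.sin(a),np.cos(a),0]);h=np.array([517.2,37.7,0])
def lens(n,img,z):
    g=cv2.GaussianBlur(img.min(2).astype(np.float32),(0,0),.7);t=np.linspace(0,2*np.pi,240)
    def s(x,y,r):
        q=proj(n,h+x*X+y*Y+[0,0,z]+r*(np.cos(t)[:,None]*X+np.sin(t)[:,None]*Y)).astype(np.float32);return cv2.remap(g,q[None,:,0],q[None,:,1],1).mean()
    f=lambda p:-(s(*p,48)+s(*p,52)-s(*p,58.5)*2)
    return min((minimize(f,[x0,y0],method="Nelder-Mead") for x0 in(-3,0,3) for y0 in(-4,0,3)),key=lambda r:r.fun).x
for n,z in(("top",128),("side",122)):
    im=vision.capture(n);print(n,"before",lens(n,cv2.imread(f"pics/{n}9.png"),z),"now",lens(n,im,z))
    if n=="side":
        for c in (300,302,304,351,353):
            w=np.clip(im[214:228,c,0].astype(int)-60,0,None);print(c,(214+(w*np.arange(14)).sum()/max(w.sum(),1)).round(2))
        q=proj("side",[h+x*X+[0,0,24] for x in(74,-84)]);print("axis pred px",q)
print(pose()[1])
E
```

```text
top before [ 2.26998929 -3.28654111] now [1.90869535 0.00512087]
side before [-1.20335365 -5.02744899] now [-1.25328037 -1.91406983]
300 221.36
302 221.35
304 221.39
351 222.44
353 222.5
axis pred px [[301.16935087 221.95598599]
 [351.01737726 223.1244784 ]]
[ 489.53871684 -247.64203052  237.20864409]
```

Both views agree that the lens is within about 0.5 mm of the roller's axis, and the roller is still square on the stop. The arm is clear of everything, so I'm handing in.

```bash
python3 -c "
from station import order;print(order.close_job())"
```

```text
the job is handed in; nothing more can be done
None
```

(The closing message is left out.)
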